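# Tare an empty bowl on a dial scale

### The arm

A 6-joint arm with a two-finger parallel gripper is mounted at the origin on a cart in front of the work surface, level with it; the furniture and walls round the work are solid. World frame = base frame: x ahead of the robot, y to its left, z up, the work surface at z = 0. Lengths are in m, angles in rad, forces in N, time in s.
With the tool pointing down it reaches from about 0.325 to 0.85 m from the base axis. Payload 15.5 kg.
Tool frame: the origin (TCP) lies midway between the tips of the shut fingers; the grasp point (between the pads) lies 19 mm behind it; z points along the fingers, y is the line along which they close (so a half turn about z gives the same grasp; the last joint's range is limited). The gripper opens to 91 mm and grips with 3 to 60 N. Pads are 32 mm wide; open, the fingers measure 118 mm over their backs; the gripper's body (76 mm by 178 mm) begins 60 mm behind the grasp point.
Start: joints at [-1.427, 0.494, 1.345, -0, 1.302, -0.096], TCP at [0.148, -0.607, 0.214] pointing down, gripper open.
Joint ranges: [-2.91, 2.91], [-0.82, 2.16], [0.22, 2.67], [-1.22, 4.37], [0.12, 2.79], [-3.08, 3.08]. Speed limits (rad/s): [1.89, 1.89, 2.57, 3.01, 3.01, 3.01].

### API

Orientations are given as a unit quaternion [w, x, y, z].
In Python, from station import robot gives the robot as it stands.
- The arm moves only by the tool apply_moves, never from a script. Its argument "series" is a list that holds one entry, the list of rows, each a list of 7 numbers: the shift along the tool's x, y, z in cm, then the turn, a rotation vector about the tool's x, y, z in rad, then the finger opening in cm, from 0 to 9.12. A call has 1 to 8 rows; each row is the pose to reach, as a shift and turn from the pose commanded when the call began, along the tool's axes at that moment; what a row does not reach only later rows make up. A row lasts 1/12 s, in which the tool goes at most 41.7 mm and 7.16 degrees, less where a joint would pass 70% of its speed; a pose out of reach is approached as far as the arm can. A call with a gripper value outside its range is refused whole. The fingers move at their own pace and stop on an object; "newtons" is the grip in N (left out, the last holds). Time passes only in rows, so rows that repeat a pose let the fingers close. It gives the time, the measured TCP pose, the force, the opening and the grip force at its end, in the units of the state.
- robot.get_obs(): the state, without advancing time (a new reading comes with each control period).
- robot.snapshot(name): name is "side" or "top" or "wrist"; returns the picture (384x512x3 uint8, red, green, blue); there is no depth.
- robot.camera_model(name): a dict with "mtx" (3x3 intrinsics, pixels), "R" (3x3) and "t" (3): a world point X has camera coordinates R X + t. Camera axes: x right, y down, z forward; pixel columns grow to the right and rows downward; lengths in m; the calibration is good to about 2 mm. A picture is of the moment at which its call begins: read the wrist's pose just before it. camera_model takes no time and is no camera call; for the wrist camera it gives the pose at the moment of the call.
- robot.close_job(): hands the job in; it is judged then, once.
Trained networks look in the newest picture that a camera, given by its name, has taken for a name from the list of things; names that differ only in an ending like _2 or _b are one class to them, and where a whole thing is asked for, a point or a joint stands for the part that bears it (a point fixed in the world has none). Each returns a list of dicts, best first, with "score" (0 to 1); they miss things now and then, are a little off and sometimes report something else, mostly with a low value. They report only what shows in the picture. A call takes as long as a camera call.
- robot.cut_out(camera, thing): "pixels" (384x512 bool, what is visible of it) and "rect" ([left, top, right, bottom] in pixels, round what is visible of it).
The state is a dict: "time": time; "joints": joint angles; "joint_velocities": joint speeds; "joint_efforts": joint torques, N m; "ee_pos": TCP position; "ee_rot": TCP orientation; "contact_force": force on the tool from outside, world axes, zero at the start; "wrist_torque": the same for the moment, N m; "gripper_width": finger opening in m; "grip_force": force on a finger pad.
Only numpy, scipy, OpenCV 4.12 (cv2) and the standard library are available. Lean on these libraries where they do the work, as an engineer would, in place of code of your own. Each camera call takes 0.05 s, during which the arm holds its last target. There are 200 camera calls.

### The job

Tare the cream dial scale for the empty steel bowl: set the bowl gently in the middle of the scale's pan, without slamming or pushing the pan down to its stop. With the bowl standing there, turn the black zero knob, which turns the dial, until the red needle points exactly at the dial's blue zero mark. Do not disturb the loose rice cakes and the dough press.

Things in the scene. Friction and masses are not known exactly. Their poses are not given: they have to be found in the camera images.
- portion_scale: Cream dial scale, 1 kg, fixed: 320 mm long (x), 142 mm wide. Origin on the table, 155 mm behind its front end; +x from the knob end to the pan end, z up. Flat apron 27 mm high with the knob (local x -155 to -85 mm), a 25 degree slope with the dial (up to x 42, z 86 mm), a flat deck 86 mm high under the pan (to x 165). The green scale far left plays no part.
- pan_top (a point): Middle of the top face of the round flat steel pan (140 mm across, 6 mm thick, no rim), 112 mm behind the scale's origin and 116 mm above the table when empty. The pan moves down on a spring, 2.5 mm per 100 g, and cannot tilt.
- pan (a joint): How far the pan is pressed down, m: about 0 empty, 0.025 at its stop.
- knob_grip (a point): Point on the upright axis of the black fluted zero knob, 18 mm above its foot, 12 mm below its top, 48 mm above the table, 120 mm before the scale's origin. The knob is a cylinder 36 mm across and 30 mm tall (30 to 60 mm above the table), to be grasped from above at any yaw. The dial slope begins 35 mm behind its axis.
- zero_knob (a joint): Angle of the zero knob, rad, growing clockwise seen from above; range -1.6 to 3.6; friction 0.03 N m, stays where it is left. It drives the dial disc: 1 rad of knob turns the disc and its zero mark by 0.4 rad in the same sense (clockwise knob: clockwise disc, seen facing the dial). It does not move the needle.
- needle_tip (a point): Tip of the red needle, 50 mm from the needle's axis. The load on the pan turns the needle clockwise (seen facing the dial), 0.63 rad per 100 g; with the pan empty it points straight up the slope, to the pan.
- zero_mark (a point): Point of the blue triangular zero mark on the white dial disc, taken in the plane of the needle, 50 mm from the needle's axis: the needle's tip lies here when it reads zero. It turns with the disc and starts near the upper end of the dial. The disc has black ticks every 20 g (7.2 degrees, 6.3 mm at the needle's tip), longer ones every 100 g.
- dial_center (a point): Point on the needle's axis in the plane of the needle, 23 mm before the scale's origin and 61 mm above the table. The axis is square to the dial, which rises by 25 degrees toward the pan.
- bowl: Empty pressed steel bowl, 154 mm across the rolled rim, 50 mm high, foot 90 mm across; origin at the centre of its underside, z up. Thin wall leaning outward by 30 to 40 degrees: radius 64 mm at 36 mm height, 76 mm at the rim. Pinch the rim from above, one finger inside. It weighs 80 to 150 g. The two bowls with filling and sugar in mid-table are not to be used.
- pumpkin_cake: Bystander: purple pumpkin-shaped rice cake with a green leaf, 47 x 48 x 40 mm, loose; origin at its underside.
- green_cake: Bystander: dark green half-moon rice cake, 38 x 58 x 28 mm, loose; origin at its underside.
- dough_press: Bystander: opened half-moon dough press, cream plastic, 95 x 141 x 15 mm, loose; origin at the middle of its underside.

How it is judged:
On the way, in this order (a step that is already met when the one before it is completed fails the run):
1. the bowl stands upright and let go in the middle of the scale's pan (horizontal distance between bowl and pan_top below 0.025 m and contact force between bowl and pan above 0.3 N and contact force between bowl and the fingers below 0.1 N and angle between bowl's own z axis and vertical below 0.1 rad), for 0.2 s.
2. with the bowl on the pan, the needle points at the zero mark (distance between needle_tip and zero_mark below 0.0032 m and horizontal distance between bowl and pan_top below 0.025 m and contact force between bowl and pan above 0.3 N), for 0.3 s.
At the end, for the whole second after the job is handed in: the bowl stands upright and at rest on the pan, its centre within 25 mm of the pan's centre, and the needle's tip is within 3.2 mm of the zero mark (half of a 20 g division) (all of step 2 and angle between bowl's own z axis and vertical below 0.1 rad and linear speed of bowl below 0.02 m/s); the robot touches nothing.
It fails at once if the pan is slammed or pushed down to its stop (more than 22 mm) (value of joint pan above 0.022 m).
It fails at once if the pumpkin-shaped cake is pushed more than 30 mm (distance of pumpkin_cake from where it was at the start of the episode above 0.03 m).
It fails at once if the green cake is pushed more than 30 mm (distance of green_cake from where it was at the start of the episode above 0.03 m).
It fails at once if the dough press is pushed more than 30 mm (distance of dough_press from where it was at the start of the episode above 0.03 m).
It also fails if it takes over 67 s, if anything falls off the work surface, if the arm or the gripper's body presses on something with over 40 N, if the wrist force passes 120 N, or if a joint passes its speed limit or range.

## Working session

There is one attempt and no reset: what is moved stays moved. The work goes in short steps, Python scripts to look and compute and a tool call to move; the robot and the scene stay as the last step left them, time stands still between calls to the robot, and variables do not carry over. Pictures are saved under pics/ and viewed, at most 10 in all, crops included, and the job is handed in when it is done.

Besides the shell and the picture viewer there is one more tool, called after ">>>" by a JSON object that holds its "name" and its "arguments", one argument or row to a line. apply_moves: Moves the arm, as the interface text tells. Its arguments: {"type":"object","properties":{"series":{"type":"array"},"newtons":{"type":"number"}},"required":["series"]}

```bash
mkdir -p pics
cat > h.py <<'E'
import numpy as np,cv2
from station import robot
def snap(c,n=None):
    m=robot.camera_model(c); im=robot.snapshot(c)
    if n: cv2.imwrite('pics/%s.png'%n,im[:,:,::-1])
    return im,m
def ray(m,u,v):
    K,R,t=map(np.array,(m['mtx'],m['R'],m['t']))
    return -R.T@t, R.T@np.linalg.inv(K)@np.array([u,v,1.])
def atz(m,u,v,z):
    o,d=ray(m,u,v); return o+d*(z-o[2])/d[2]
def proj(m,X):
    p=np.array(m['mtx'])@(np.array(m['R'])@np.array(X)+np.array(m['t'])); return p[:2]/p[2]
E
python3 - <<'E'
from h import *
a=[]
for c in('top','side'):
    im,m=snap(c); a.append(im)
    o,d=ray(m,256,192);print(c,o.round(3),(d/np.linalg.norm(d)).round(2),np.array(m['mtx'])[0,0])
    for t in('portion_scale','bowl','knob_grip','pan_top','zero_mark','pumpkin_cake','green_cake','dough_press'):
        for r in robot.cut_out(c,t)[:2]:
            p=r['pixels'];v,u=np.nonzero(p);print(t,round(r['score'],2),r['rect'],u.mean().round(1),v.mean().round(1),atz(m,u.mean(),v.mean(),0.).round(3)[:2])
cv2.imwrite('pics/a.png',cv2.resize(a[0],(800,600))[:,:,::-1])
cv2.imwrite('pics/b.png',a[1][:,:,::-1])
E
```

```text
top [-0.489  0.412  1.664] [ 0.54 -0.17 -0.83] 473.7338013315647
portion_scale 0.59 [319.3, 144.2, 359.3, 223.8] 338.9 164.3 [ 0.647 -0.325]
bowl 0.9 [199.5, 212.7, 236.5, 241.7] 216.6 226.0 [0.473 0.27 ]
pan_top 0.63 [335.3, 144.6, 357.7, 164.6] 346.8 151.6 [ 0.706 -0.385]
pumpkin_cake 0.22 [269.2, 206.5, 284.4, 213.6] 277.3 207.3 [0.498 0.006]
dough_press 0.88 [125.1, 239.3, 162.3, 262.5] 143.9 252.1 [0.43 0.57]
side [ 0.628 -1.19   0.619] [-0.06  0.94 -0.34] 458.069012116396
portion_scale 0.55 [167.5, 262.3, 303.2, 349.4] 244.6 300.1 [ 0.547 -0.243]
bowl 0.58 [209.4, 193.7, 253.0, 221.1] 229.9 206.5 [0.437 0.363]
knob_grip 0.48 [194.4, 259.6, 204.5, 278.6] 198.8 270.8 [ 0.411 -0.115]
pan_top 0.65 [231.1, 267.7, 297.8, 300.5] 265.4 283.5 [ 0.593 -0.162]
zero_mark 0.58 [202.1, 275.8, 238.9, 290.6] 218.8 282.2 [ 0.473 -0.167]
pumpkin_cake 0.67 [202.9, 241.4, 218.6, 258.5] 210.3 249.1 [0.421 0.016]
pumpkin_cake 0.38 [190.2, 260.9, 206.6, 279.2] 198.8 271.1 [ 0.411 -0.116]
green_cake 0.42 [227.3, 244.1, 246.3, 254.5] 234.8 248.9 [0.493 0.025]
dough_press 0.54 [221.5, 181.4, 245.8, 194.0] 233.1 185.6 [0.422 0.598]
```

View pics/a.png

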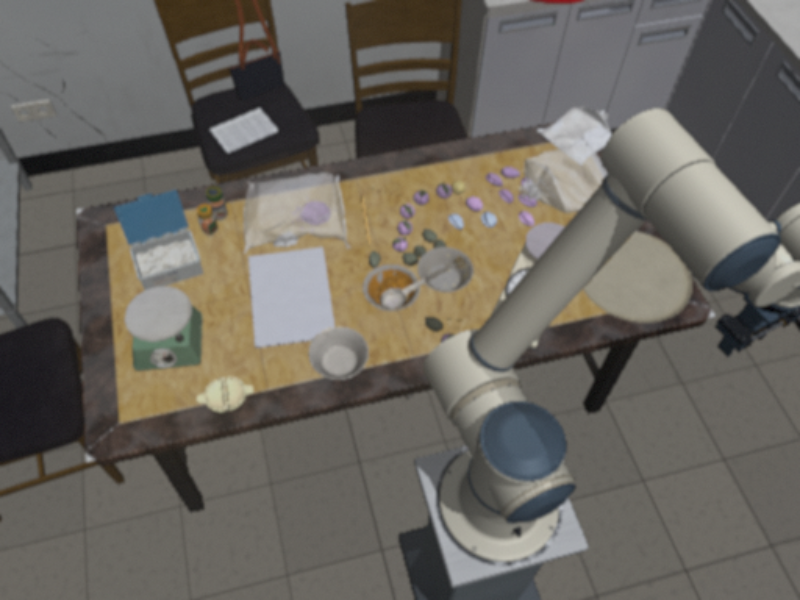

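View pics/b.png

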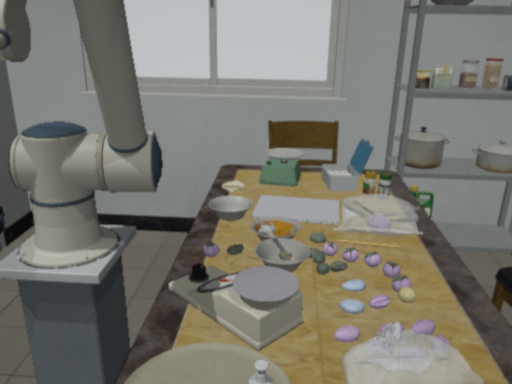

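The top view shows the target bowl at (338,354) in the 800-pixel picture. The side view shows the scale with its knob at (199,271), its pan at (266,284), and the cakes at (210,249) and (235,249), between bowl and scale.

Run:
```python
from h import *
from scipy.spatial.transform import Rotation as Ro
o=robot.get_obs();q=o['ee_rot'];print(np.array(o['ee_pos']).round(4),Ro.from_quat(np.roll(q,-1)).as_matrix().round(3),o['gripper_width'])
mt,ms,mw=[robot.camera_model(c) for c in('top','side','wrist')]
print('knob',atz(ms,199,270,.048).round(3),'pan',atz(ms,264.5,284,.113).round(3))
print('bowl top',atz(mt,218,227.2,.025).round(3),'side',atz(ms,231,207.4,.025).round(3))
print('cakes',atz(ms,210.3,249.1,.02).round(3),atz(ms,234.8,248.9,.014).round(3))
R=np.array(mw['R']);print('wristcam in tool', Ro.from_quat(np.roll(q,-1)).as_matrix().T@(-R.T@mw['t']-o['ee_pos']),(R@Ro.from_quat(np.roll(q,-1)).as_matrix()).round(2),mw['mtx'][0][0])
```

```text
[ 0.1484 -0.6071  0.2139] [[ 0.971  0.237 -0.   ]
 [ 0.237 -0.971 -0.   ]
 [-0.     0.    -1.   ]] 0.09130587761979464
knob [ 0.427 -0.194  0.048] pan [ 0.598 -0.352  0.113]
bowl top [0.452 0.268 0.025] side [0.45  0.292 0.025]
cakes [ 0.427 -0.023  0.02 ] [ 0.496 -0.003  0.014]
wristcam in tool [ 0.0762914  -0.00058197 -0.17061639] [[-0.    1.   -0.  ]
 [-0.96 -0.   -0.27]
 [-0.27  0.    0.96]] 274.33194430470525
```

>>> {"name": "apply_moves", "arguments": {
  "series": [
    [[45,-23.7,-8.6,0,0,-0.86,9],[45,-23.7,-8.6,0,0,-0.86,9],[45,-23.7,-8.6,0,0,-0.86,9],[45,-23.7,-8.6,0,0,-0.86,9],[45,-23.7,-8.6,0,0,-0.86,9],[45,-23.7,-8.6,0,0,-0.86,9],[45,-23.7,-8.6,0,0,-0.86,9],[45,-23.7,-8.6,0,0,-0.86,9]]
  ]
}}

```text
time: 1.57
ee_pos: [0.3957, -0.3877, 0.27]
ee_rot: [0.0, 0.851, 0.526, 0.0]
contact_force: [0.9, -0.5, -0.2]
gripper_width: 0.09
grip_force: 0.0
```

```bash
cat >> h.py <<'E'
from scipy.spatial.transform import Rotation as Ro
def mv(pos,az):
    """shift (cm) and turn to put TCP at pos, tool down, y axis at azimuth az (deg)"""
    o=robot.get_obs();M=Ro.from_quat(np.roll(o['ee_rot'],-1)).as_matrix()
    a=np.radians(az);y=np.array([np.cos(a),np.sin(a),0]);z=np.array([0,0,-1.]);G=np.c_[np.cross(y,z),y,z]
    print('t',round(o['time'],2),'at',np.array(o['ee_pos']).round(4),'yaz',np.degrees(np.arctan2(M[1,1],M[0,1])).round(1),
      'shift',(M.T@(np.array(pos)-o['ee_pos'])*100).round(2),'turn',Ro.from_matrix(M.T@G).as_rotvec().round(3),'w',round(o['gripper_width'],4),'g',round(o['grip_force'],2),'j',np.array(o['joints']).round(2))
E
python3 - <<'E'
from h import *
mv((.53,-.27,.30),-27)
E
```

```text
t 1.57 at [ 0.3957 -0.3877  0.27  ] yaz -26.5 shift [16.53  6.76 -3.  ] turn [0.    0.    0.008] w 0.09 g 0.0 j [-0.88  0.34  1.44  0.    1.36 -0.42]
```

>>> {"name": "apply_moves", "arguments": {
  "series": [
    [[16.5,6.8,-3,0,0,0,9],[16.5,6.8,-3,0,0,0,9],[16.5,6.8,-3,0,0,0,9],[16.5,6.8,-3,0,0,0,9],[16.5,6.8,-3,0,0,0,9],[16.5,6.8,-3,0,0,0,9],[16.5,6.8,-3,0,0,0,9]]
  ]
}}

```text
time: 2.15
ee_pos: [0.5303, -0.2727, 0.2994]
ee_rot: [0.0, 0.852, 0.523, -0.0]
contact_force: [-0.0, -0.9, -1.3]
gripper_width: 0.0897
grip_force: 0.0
```

Run:
```python
from h import *
mv((.37,.23,.30),31.8)
im,m=snap('wrist','c')
for t in('portion_scale','knob_grip','pan_top','zero_mark','needle_tip','pumpkin_cake','green_cake'):
    for r in robot.cut_out('wrist',t)[:2]:
        v,u=np.nonzero(r['pixels']);print(t,round(r['score'],2),r['rect'],u.mean().round(1),v.mean().round(1),[atz(m,u.mean(),v.mean(),z).round(3)[:2] for z in(.02,.06,.116)])
```

```text
t 2.15 at [ 0.5303 -0.2727  0.2994] yaz -26.9 shift [ 37.58 -37.03  -0.07] turn [-0.     0.    -1.024] w 0.0897 g 0.0 j [-0.57  0.38  1.29 -0.    1.46 -0.11]
portion_scale 0.62 [148.1, 97.5, 375.1, 251.5] 260.3 171.4 [array([ 0.531, -0.29 ]), array([ 0.534, -0.283]), array([ 0.538, -0.272])]
knob_grip 0.75 [156.8, 135.9, 188.1, 164.4] 171.4 149.8 [array([ 0.418, -0.192]), array([ 0.431, -0.193]), array([ 0.449, -0.195])]
pan_top 0.73 [271.8, 149.5, 377.2, 247.8] 323.5 193.4 [array([ 0.61 , -0.373]), array([ 0.606, -0.358]), array([ 0.601, -0.337])]
zero_mark 0.66 [198.5, 127.6, 266.9, 205.5] 233.9 167.0 [array([ 0.495, -0.264]), array([ 0.502, -0.258]), array([ 0.51 , -0.251])]
needle_tip 0.66 [221.1, 166.0, 251.1, 174.2] 232.2 168.5 [array([ 0.492, -0.265]), array([ 0.498, -0.259]), array([ 0.507, -0.252])]
pumpkin_cake 0.97 [97.9, 21.0, 130.9, 58.7] 115.2 39.6 [array([ 0.429, -0.017]), array([ 0.441, -0.033]), array([ 0.458, -0.057])]
green_cake 0.86 [136.7, 2.0, 162.7, 26.4] 146.8 10.2 [array([ 0.492, -0.006]), array([ 0.498, -0.023]), array([ 0.507, -0.048])]
green_cake 0.37 [99.5, 22.6, 132.3, 59.8] 115.2 40.2 [array([ 0.429, -0.017]), array([ 0.441, -0.034]), array([ 0.458, -0.057])]
```

View pics/c.png

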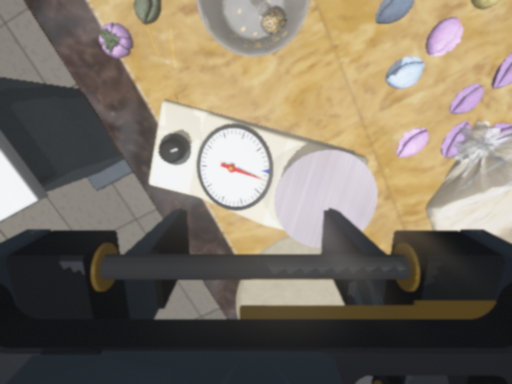

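The wrist view shows the knob at (175,149), dial at (234,167), needle pointing to the pan, and the pan at (325,199). The pumpkin cake is at (115,40) and the green cake at (148,8), as measured.

>>> {"name": "apply_moves", "arguments": {
  "series": [
    [[37.6,-37,0,0,0,-1.02,9],[37.6,-37,0,0,0,-1.02,9],[37.6,-37,0,0,0,-1.02,9],[37.6,-37,0,0,0,-1.02,9],[37.6,-37,0,0,0,-1.02,9],[37.6,-37,0,0,0,-1.02,9],[37.6,-37,0,0,0,-1.02,9],[37.6,-37,0,0,0,-1.02,9]]
  ]
}}

```text
time: 3.22
ee_pos: [0.4284, 0.046, 0.2997]
ee_rot: [0.0, 0.495, 0.869, 0.0]
contact_force: [2.2, -0.7, 0.7]
gripper_width: 0.0898
grip_force: 0.0
```

Run:
```python
from h import *
mv((.37,.23,.28),31.8)
```

```text
t 3.22 at [0.4284 0.046  0.2997] yaz 30.6 shift [18.81  4.34  1.97] turn [ 0.001  0.    -0.021] w 0.0898 g 0.0 j [-0.03  0.13  1.66  0.    1.36 -0.57]
```

>>> {"name": "apply_moves", "arguments": {
  "series": [
    [[18.8,4.3,2,0,0,-0.02,9],[18.8,4.3,2,0,0,-0.02,9],[18.8,4.3,2,0,0,-0.02,9],[18.8,4.3,2,0,0,-0.02,9],[18.8,4.3,2,0,0,-0.02,9],[18.8,4.3,2,0,0,-0.02,9],[18.8,4.3,2,0,0,-0.02,9]]
  ]
}}

```text
time: 3.8
ee_pos: [0.3712, 0.2295, 0.2794]
ee_rot: [-0.0, 0.488, 0.873, -0.0]
contact_force: [0.7, -0.7, -0.1]
gripper_width: 0.0897
grip_force: 0.0
```

Run:
```python
from h import *
from scipy.optimize import least_squares
mv((.37,.23,.28),31.8)
im,m=snap('wrist','d')
for r in robot.cut_out('wrist','bowl')[:3]:
    p=r['pixels'].astype(np.uint8);print(round(r['score'],2),r['rect'])
    c=max(cv2.findContours(p,0,1)[0],key=cv2.contourArea);h=cv2.convexHull(c)[:,0]
    h=cv2.findContours(cv2.fillConvexPoly(np.zeros_like(p),h,1),0,1)[0][0][:,0]
    h=h[(h[:,0]>3)&(h[:,0]<508)&(h[:,1]>3)&(h[:,1]<225)]
    X=np.array([atz(m,*q,.048)[:2] for q in h])
    f=least_squares(lambda s:np.hypot(*(X-s[:2]).T)-s[2],[*X.mean(0),.077],loss='soft_l1',f_scale=.002)
    print(f.x.round(4),np.abs(f.fun).mean(),len(h))
    g=least_squares(lambda s:np.hypot(*(X-s[:2]).T)-.077,X.mean(0),loss='soft_l1',f_scale=.002);print(g.x.round(4))
```

```text
t 3.8 at [0.3712 0.2295 0.2794] yaz 31.6 shift [ 0.1  -0.08 -0.06] turn [-0.     0.    -0.003] w 0.0897 g 0.0 j [ 0.42  0.16  1.68 -0.    1.31 -0.13]
0.7 [265.6, 116.5, 366.6, 221.3]
[0.4483 0.2734 0.0764] 0.000541116366832576 288
[0.4483 0.2734]
```

View pics/d.png

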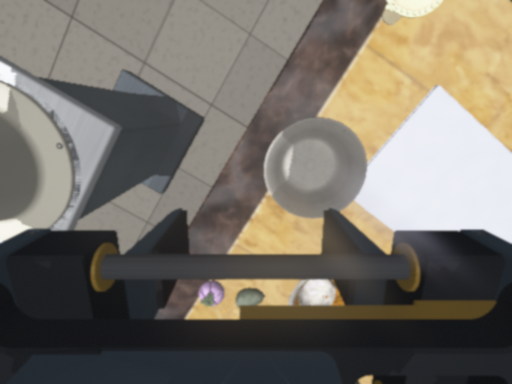

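The bowl's rim fits a circle centred at (0.448, 0.273), radius 76 mm; in the picture it is at (316,167). I will pinch the near rim with the tool tilted to match the wall.

```bash
cat >> h.py <<'E'
def mvt(pos,az,tilt=0,back=0):
    o=robot.get_obs();M=Ro.from_quat(np.roll(o['ee_rot'],-1)).as_matrix()
    a=np.radians(az);y=np.array([np.cos(a),np.sin(a),0]);z=np.array([0,0,-1.])
    G=np.c_[np.cross(y,z),y,z]@Ro.from_rotvec([-tilt,0,0]).as_matrix()
    p=np.array(pos)-back*G[:,2]
    print('t',round(o['time'],2),'at',np.array(o['ee_pos']).round(4),'goal',p.round(4),
      'shift',(M.T@(p-o['ee_pos'])*100).round(2),'turn',Ro.from_matrix(M.T@G).as_rotvec().round(3),'w',round(o['gripper_width'],4),'g',round(o['grip_force'],2),'F',np.array(o['contact_force']).round(1),'j',np.array(o['joints']).round(2))
def rim(c,az,z):
    a=np.radians(az); return np.array([c[0]-.0635*np.cos(a),c[1]-.0635*np.sin(a),z])
E
python3 - <<'E'
from h import *
mvt(rim((.4483,.2734),31.4,.034),31.4,.61,.08)
E
```

```text
t 3.9 at [0.372  0.2281 0.2796] goal [0.355  0.2164 0.0996] shift [-0.11 -2.06 18.  ] turn [-0.61   0.     0.001] w 0.0902 g 0.0 F [ 0.9 -0.6 -0.4] j [ 0.41  0.15  1.68 -0.    1.31 -0.14]
```

>>> {"name": "apply_moves", "arguments": {
  "series": [
    [[0,-2,6,-0.12,0,0,4],[0,-2,9,-0.24,0,0,4],[0,-2,12,-0.36,0,0,4],[0,-2,15,-0.48,0,0,4],[0,-2,18,-0.6,0,0,4],[-0.1,-2.1,18,-0.61,0,0,4],[-0.1,-2.1,18,-0.61,0,0,4],[-0.1,-2.1,18,-0.61,0,0,4]]
  ]
}}

```text
time: 4.57
ee_pos: [0.3463, 0.2686, 0.1458]
ee_rot: [0.046, 0.452, 0.861, 0.227]
contact_force: [0.0, 0.8, 0.5]
gripper_width: 0.0408
grip_force: 0.0
```

Run:
```python
from h import *
mvt(rim((.4483,.2734),31.4,.034),31.4,.61,.0)
```

```text
t 4.57 at [0.3463 0.2686 0.1458] goal [0.3941 0.2403 0.034 ] shift [-6.47 -2.6  10.36] turn [-0.164 -0.151  0.01 ] w 0.0408 g 0.0 F [0.  0.8 0.5] j [ 0.32  0.23  2.25  0.78  0.35 -0.98]
```

The arm can't tilt that way this close in, because j5 nears its limit. I'll go up and grip the bowl's left side instead.

Run:
```python
from h import *
mvt((.40,.36,.22),-58.6,0)
```

```text
t 4.57 at [0.3463 0.2686 0.1458] goal [0.4  0.36 0.22] shift [ 5.09 11.75 -1.9 ] turn [ 0.239 -0.464  1.594] w 0.0408 g 0.0 F [0.  0.8 0.5] j [ 0.32  0.23  2.25  0.78  0.35 -0.98]
```

>>> {"name": "apply_moves", "arguments": {
  "series": [
    [[3,7,-4,0.04,-0.08,0.27,4],[5.1,11.7,-2.2,0.08,-0.16,0.54,4],[5.1,11.7,-1.9,0.12,-0.24,0.8,4],[5.1,11.7,-1.9,0.16,-0.31,1.07,4],[5.1,11.7,-1.9,0.24,-0.46,1.59,4],[5.1,11.7,-1.9,0.24,-0.46,1.59,4],[5.1,11.7,-1.9,0.24,-0.46,1.59,4],[5.1,11.7,-1.9,0.24,-0.46,1.59,4]]
  ]
}}

```text
time: 5.23
ee_pos: [0.4016, 0.3612, 0.2219]
ee_rot: [0.019, 0.658, 0.733, 0.171]
contact_force: [0.3, -0.6, -0.4]
gripper_width: 0.04
grip_force: 0.0
```

Run:
```python
from h import *
mvt((.40,.36,.22),-58.6,0.2)
```

```text
t 5.23 at [0.4016 0.3612 0.2219] goal [0.4  0.36 0.22] shift [-0.13 -0.21  0.11] turn [-0.039 -0.447  1.078] w 0.04 g 0.0 F [ 0.3 -0.6 -0.4] j [0.59 0.22 1.84 0.07 0.74 0.44]
```

>>> {"name": "apply_moves", "arguments": {
  "series": [
    [[-0.1,-0.2,0,-0.04,-0.45,1.08,4],[-0.1,-0.2,0,-0.04,-0.45,1.08,4],[-0.1,-0.2,0,-0.04,-0.45,1.08,4],[-0.1,-0.2,0,-0.04,-0.45,1.08,4],[-0.1,-0.2,0,-0.04,-0.45,1.08,4],[-0.1,-0.2,0,-0.04,-0.45,1.08,4],[-0.1,-0.2,0,-0.04,-0.45,1.08,4],[-0.1,-0.2,0,-0.04,-0.45,1.08,4]]
  ]
}}

```text
time: 5.9
ee_pos: [0.3976, 0.3586, 0.2191]
ee_rot: [0.086, 0.927, 0.361, 0.052]
contact_force: [0.6, -0.9, 1.0]
gripper_width: 0.0403
grip_force: 0.0
```

Run:
```python
from h import *
mvt(rim((.4483,.2734),-58.6,.034),-58.6,0.58,.08)
```

```text
t 5.9 at [0.3976 0.3586 0.2191] goal [0.3924 0.365  0.1009] shift [-0.36 -3.14 11.42] turn [-0.384 -0.108  0.172] w 0.0403 g 0.0 F [ 0.6 -0.9  1. ] j [ 0.75  0.36  1.59 -0.22  1.17  1.66]
```

>>> {"name": "apply_moves", "arguments": {
  "series": [
    [[-0.4,-3.1,5,-0.1,-0.03,0.04,4],[-0.4,-3.1,7,-0.2,-0.06,0.09,4],[-0.4,-3.1,11.4,-0.38,-0.11,0.17,4],[-0.4,-3.1,11.4,-0.38,-0.11,0.17,4],[-0.4,-3.1,11.4,-0.38,-0.11,0.17,4],[-0.4,-3.1,11.4,-0.38,-0.11,0.17,4]]
  ]
}}

```text
time: 6.4
ee_pos: [0.3917, 0.3655, 0.1001]
ee_rot: [0.273, 0.922, 0.265, 0.076]
contact_force: [0.3, -0.3, 0.6]
gripper_width: 0.04
grip_force: 0.0
```

Run:
```python
from h import *
mvt(rim((.4483,.2734),-58.6,.034),-58.6,0.58,.0)
im,m=snap('wrist','e')
```

```text
t 6.4 at [0.3917 0.3655 0.1001] goal [0.4152 0.3276 0.034 ] shift [0.01 0.16 7.97] turn [-0.006 -0.002  0.011] w 0.04 g 0.0 F [ 0.3 -0.3  0.6] j [ 0.97  0.67  1.56 -0.56  1.22  2.26]
```

View pics/e.png

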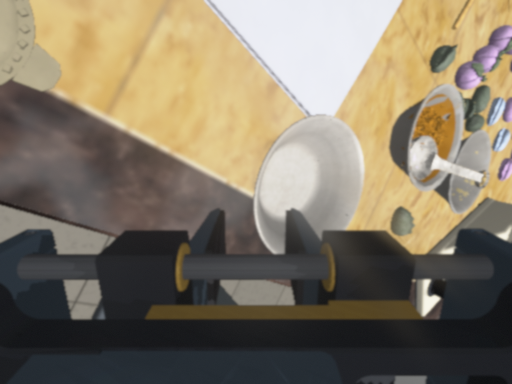

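The fingers, at (208,230) and (300,230), straddle the bowl's near rim, whose left edge is at about (257,200). I'll advance and close.

>>> {"name": "apply_moves", "arguments": {
  "series": [
    [[0,0.1,3,0,0,0,4],[0,0.1,5.5,0,0,0,4],[0,0.1,7.5,0,0,0,4],[0,0.1,8,0,0,0,4],[0,0.1,8,0,0,0,4]]
  ]
}}

```text
time: 6.87
ee_pos: [0.4155, 0.3269, 0.0353]
ee_rot: [0.272, 0.922, 0.263, 0.077]
contact_force: [-1.2, -0.2, 1.1]
gripper_width: 0.0403
grip_force: 0.0
```

>>> {"name": "apply_moves", "arguments": {
  "series": [
    [[0,0,0,0,0,0,2],[0,0,0,0,0,0,1],[0,0,0,0,0,0,0],[0,0,0,0,0,0,0],[0,0,0,0,0,0,0],[0,0,0,0,0,0,0]]
  ],
  "newtons": 12
}}

```text
time: 7.37
ee_pos: [0.4148, 0.3284, 0.0347]
ee_rot: [0.273, 0.922, 0.264, 0.077]
contact_force: [0.7, 0.4, 6.7]
gripper_width: 0.0068
grip_force: 12.2
```

Run:
```python
from h import *
mvt(rim((.4483,.2734),-58.6,.034),-58.6,0.58,.0)
mvt(rim((.4483,.2734),-58.6,.134),-58.6,0.58,.0)
```

```text
t 7.37 at [0.4148 0.3284 0.0347] goal [0.4152 0.3276 0.034 ] shift [-0.    0.04  0.11] turn [-0.005 -0.004  0.009] w 0.0068 g 12.16 F [0.7 0.4 6.7] j [ 0.9   0.75  1.65 -0.63  1.05  2.32]
t 7.37 at [0.4148 0.3284 0.0347] goal [0.4152 0.3276 0.134 ] shift [-0.02  5.48 -8.28] turn [-0.005 -0.004  0.009] w 0.0068 g 12.16 F [0.7 0.4 6.7] j [ 0.9   0.75  1.65 -0.63  1.05  2.32]
```

>>> {"name": "apply_moves", "arguments": {
  "series": [
    [[0,1.1,-1.7,0,0,0,0],[0,2.2,-3.4,0,0,0,0],[0,3.8,-5.8,0,0,0,0],[0,5.5,-8.3,0,0,0,0],[0,7.2,-10.8,0,0,0,0],[0,8.8,-13.2,0,0,0,0],[0,8.8,-13.2,0,0,0,0]]
  ]
}}

```text
time: 7.95
ee_pos: [0.4173, 0.328, 0.1977]
ee_rot: [0.271, 0.922, 0.263, 0.08]
contact_force: [0.6, 1.3, -0.6]
gripper_width: 0.0052
grip_force: 12.1
```

```bash
cat > b.py <<'E'
from h import *
def bowlfit(name,guess,L=.2):
    """fit rim circle (centre, normal) with known radius .077 to outline in wrist+side views"""
    obs=[]
    for c in('wrist','side'):
        im,m=snap(c,name+c)
        rs=[r for r in robot.cut_out(c,'bowl') if r['score']>.2]
        def dist(r):
            x0,y0,x1,y1=r['rect'];return np.hypot(*(proj(m,guess)-[(x0+x1)/2,(y0+y1)/2]))
        rs.sort(key=dist)
        for r in rs[:2]:print(c,round(r['score'],2),r['rect'],'guess px',proj(m,guess).round(0))
    return
E
python3 - <<'E'
from h import *
o=robot.get_obs()
from b import *
mvt((0,0,0),0);bowlfit('f',(.4483,.2734,.034+o['ee_pos'][2]-.034))
cv2.imwrite('pics/f.png',np.hstack([cv2.imread('pics/fwrist.png'),cv2.imread('pics/fside.png')[60:,120:400][:324].repeat(1,0)]) if 0 else cv2.imread('pics/fside.png')[60:260,120:390].repeat(2,0).repeat(2,1))
E
```

```text
t 7.95 at [0.4173 0.328  0.1977] goal [0. 0. 0.] shift [-52.85  -5.78  19.53] turn [ 0.525  0.286 -0.985] w 0.0052 g 12.12 F [ 0.6  1.3 -0.6] j [ 0.9   0.51  1.54 -0.56  1.34  2.11]
wrist 0.91 [239.4, 114.1, 353.5, 290.1] guess px [321. 217.]
side 0.57 [206.1, 153.6, 257.5, 182.5] guess px [230. 161.]
```

View pics/f.png

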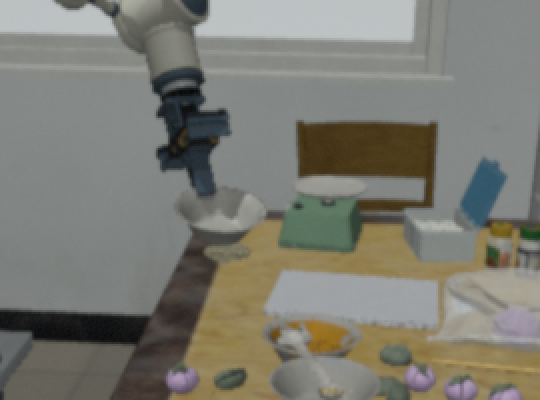

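View pics/fwrist.png

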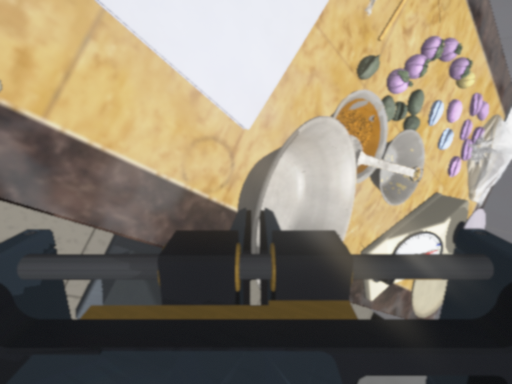

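The bowl is held at (220,210) in the side crop, apparently with its free side sagging. I'll measure the sag from the wrist outline.

```bash
cat > b.py <<'E'
from h import *
from scipy.optimize import least_squares
# bowl in tool frame at grasp
T0=Ro.from_quat([.922,.264,.077,.273]).as_matrix();p0=np.array([.4148,.3284,.0347])
c0=np.array([.4483,.2734,0])
PIV=np.array([0,0,-.012])
def tool():
    o=robot.get_obs();return Ro.from_quat(np.roll(o['ee_rot'],-1)).as_matrix(),np.array(o['ee_pos'])
def rimpts(s,M,p,n=120,z=.05,r=.0765):
    a=np.linspace(0,2*np.pi,n);P=np.c_[r*np.cos(a),r*np.sin(a),np.full(n,z)]+c0
    Q=(P-p0)@T0                     # tool frame
    Rx=Ro.from_rotvec([s[0],0,s[3]]).as_matrix()
    Q=(Q-PIV)@Rx.T+PIV+np.array([0,s[1],s[2]])
    return Q@M.T+p
def fit(show=None):
    M,p=tool();im,m=snap('wrist');r=robot.cut_out('wrist','bowl')[0];print('score',round(r['score'],2),r['rect'])
    pts=cv2.convexHull(max(cv2.findContours(r['pixels'].astype(np.uint8),0,1)[0],key=cv2.contourArea))
    H=cv2.findContours(cv2.fillConvexPoly(np.zeros((384,512),np.uint8),pts,1),0,1)[0][0][:,0].astype(float)
    def f(s):
        q=np.array([proj(m,x) for x in rimpts(s,M,p)])
        k=q[:,1]<222; q=q[k]
        k=(q[:,0]>np.median(q[:,0])-15)|(q[:,1]<150)
        hull=H.astype(np.float32).reshape(-1,1,2)
        d=np.array([cv2.pointPolygonTest(hull,tuple(map(float,x)),True) if kk else 0. for x,kk in zip(q,k)])
        out=np.zeros(120);out[:len(d)]=d
        return np.r_[out,np.array(s[1:3])*1000*1.,s[3]*20]
    best=min((least_squares(f,[a,0,0,0],diff_step=1e-3,x_scale=[.1,.003,.003,.05]) for a in(-.3,0,.3)),key=lambda b:b.cost)
    print('fit',best.x.round(4),best.cost)
    if show:
        j=im[:,:,::-1].copy()
        for s,c in(((0,0,0,0),(0,0,255)),(best.x,(0,255,0))):
            for x in rimpts(s,M,p):cv2.circle(j,tuple(proj(m,x).astype(int)),1,c,-1)
        cv2.imwrite('pics/%s.png'%show,j)
    s=best.x;Rx=Ro.from_rotvec([s[0],0,s[3]]).as_matrix()
    def tp(P): Q=(np.array(P)-p0)@T0;return ((Rx@(Q-PIV))+PIV+[0,s[1],s[2]])
    base=tp(c0);ax=tp(c0+[0,0,1])-base
    print('base in tool',base.round(4),'axis in tool',ax.round(4),'world base',(M@base+p).round(4),'axis',(M@ax).round(3))
    return base,ax
E
python3 - <<'E'
from b import *
fit('g')
E
```

```text
score 0.83 [240.4, 114.8, 360.0, 288.0]
fit [ 0.2303 -0.0029  0.0008 -0.0041] 33.0826592747562
base in tool [-0.0005  0.0139  0.071 ] axis in tool [ 5.000e-04  7.211e-01 -6.928e-01] world base [0.4416 0.2831 0.14  ] axis [ 0.124 -0.191  0.974]
```

View pics/g.png

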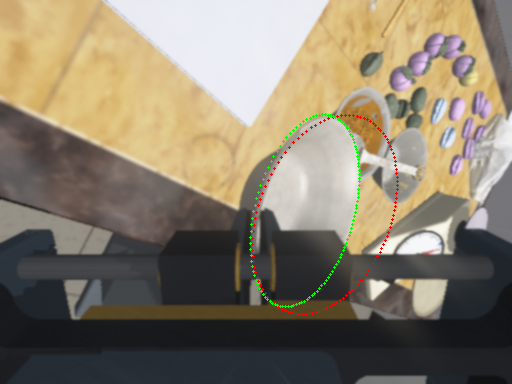

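The overlay matches the rim: the bowl sags 0.23 rad about the grip, so a tool tilt of 0.8 will set it upright over the pan.

```bash
cat >> b.py <<'E'
def place(B,az,t,base):
    a=np.radians(az);y=np.array([np.cos(a),np.sin(a),0]);z=np.array([0,0,-1.])
    G=np.c_[np.cross(y,z),y,z]@Ro.from_rotvec([-t,0,0]).as_matrix()
    mvt(np.array(B)-G@base,az,t)
E
cat > n.py <<'E'
from b import *
BT=np.array([-.0005,.0139,.0710]);PAN=(.601,-.349)
E
python3 - <<'E'
from n import *
place((*PAN,.20),-120,.805,BT)
place((.52,.02,.19),-90,.75,BT)
place((.46,.283,.19),-58.6,.75,BT)
im,m=snap('wrist');r=[x for x in robot.cut_out('wrist','pan_top')]
for x in r[:2]:print(x['score'],x['rect'])
E
```

```text
t 8.25 at [0.4155 0.3261 0.1917] goal [ 0.6318 -0.2966  0.2392] shift [-14.6   56.47  31.06] turn [-0.204 -0.687  0.838] w 0.0052 g 12.06 F [ 0.2  0.5 -1.7] j [ 0.9   0.52  1.55 -0.56  1.33  2.11]
t 8.25 at [0.4155 0.3261 0.1917] goal [0.5205 0.0786 0.2325] shift [-4.2  24.49 11.05] turn [-0.169 -0.34   0.443] w 0.0052 g 12.06 F [ 0.2  0.5 -1.7] j [ 0.9   0.52  1.55 -0.56  1.33  2.11]
t 8.25 at [0.4155 0.3261 0.1917] goal [0.4299 0.3333 0.2325] shift [ 1.58  2.35 -3.35] turn [-0.174 -0.002  0.01 ] w 0.0052 g 12.06 F [ 0.2  0.5 -1.7] j [ 0.9   0.52  1.55 -0.56  1.33  2.11]
0.91 [462.8, 208.8, 487.0, 228.9]
```

>>> {"name": "apply_moves", "arguments": {
  "series": [
    [[-0.4,2.5,-1,-0.02,-0.04,0.05,0],[-1,5.8,1,-0.04,-0.09,0.11,0],[-1.6,9.2,3.5,-0.06,-0.13,0.17,0],[-2.2,12.7,5.5,-0.08,-0.17,0.22,0],[-2.8,16.2,7,-0.11,-0.22,0.28,0],[-3.4,19.8,8.8,-0.14,-0.27,0.35,0],[-3.9,22.5,10.2,-0.16,-0.31,0.41,0],[-4.2,24.5,11,-0.17,-0.34,0.44,0]]
  ]
}}

```text
time: 9.02
ee_pos: [0.5214, 0.0764, 0.2332]
ee_rot: [0.367, 0.93, -0.002, -0.001]
contact_force: [0.5, -0.2, -2.0]
gripper_width: 0.0049
grip_force: 12.0
```

Run:
```python
from n import *
place((*PAN,.18),-120,.805,BT)
```

```text
t 9.02 at [0.5214 0.0764 0.2332] goal [ 0.6318 -0.2966  0.2192] shift [11.18 26.24 26.48] turn [-0.052 -0.365  0.37 ] w 0.0049 g 12.04 F [ 0.5 -0.2 -2. ] j [ 0.45  0.55  1.47 -0.66  1.52  2.2 ]
```

>>> {"name": "apply_moves", "arguments": {
  "series": [
    [[0.8,1.9,1.9,0,-0.03,0.03,0],[1.8,4.2,4.2,-0.01,-0.06,0.06,0],[2.8,6.6,6.6,-0.01,-0.09,0.09,0],[3.8,9,9,-0.02,-0.13,0.13,0],[4.9,11.5,11.5,-0.02,-0.16,0.16,0],[6,14,14.1,-0.03,-0.2,0.2,0],[7,16.5,16.6,-0.03,-0.23,0.23,0],[8,18.8,19,-0.04,-0.26,0.26,0]]
  ]
}}

```text
time: 9.68
ee_pos: [0.6016, -0.1901, 0.2225]
ee_rot: [0.379, 0.907, -0.168, -0.073]
contact_force: [0.6, -0.4, -1.1]
gripper_width: 0.0053
grip_force: 12.0
```

Run:
```python
from n import *
place((*PAN,.18),-120,.805,BT)
```

```text
t 9.68 at [ 0.6016 -0.1901  0.2225] goal [ 0.6318 -0.2966  0.2192] shift [6.66 6.   6.5 ] turn [-0.013 -0.107  0.112] w 0.0053 g 12.04 F [ 0.6 -0.4 -1.1] j [-0.02  0.68  1.26 -0.73  1.54  2.07]
```

>>> {"name": "apply_moves", "arguments": {
  "series": [
    [[1.8,1.6,1.7,0,-0.03,0.03,0],[3.6,3.3,3.5,-0.01,-0.06,0.06,0],[5.3,4.8,5.2,-0.01,-0.09,0.09,0],[6.4,5.7,6.2,-0.01,-0.11,0.11,0],[6.7,6,6.5,-0.01,-0.11,0.11,0],[6.7,6,6.5,-0.01,-0.11,0.11,0],[6.7,6,6.5,-0.01,-0.11,0.11,0]]
  ]
}}

```text
time: 10.27
ee_pos: [0.6319, -0.2939, 0.2191]
ee_rot: [0.377, 0.89, -0.236, -0.103]
contact_force: [-0.0, 0.6, -1.7]
gripper_width: 0.0052
grip_force: 12.0
```

Run:
```python
from n import *
place((*PAN,.18),-120,.805,BT)
fit('i')
im,m=snap('side','h')
r=robot.cut_out('side','pan_top')
for x in r[:2]:
    l,t,rr,b=x['rect'];print('pan',round(x['score'],2),x['rect'],atz(m,(l+rr)/2,(t+b)/2,.114).round(4))
a=cv2.imread('pics/i.png');b=cv2.imread('pics/h.png')[200:350,140:340]
cv2.imwrite('pics/j.png',np.hstack([cv2.resize(a,(400,300)),cv2.resize(b,(400,300))]))
```

```text
t 10.27 at [ 0.6319 -0.2939  0.2191] goal [ 0.6318 -0.2966  0.2192] shift [0.13 0.17 0.17] turn [-0.003  0.001  0.005] w 0.0052 g 12.04 F [-0.   0.6 -1.7] j [-0.18  0.78  1.06 -0.74  1.62  2.  ]
score 0.84 [238.8, 114.7, 355.9, 289.2]
fit [ 0.2627 -0.0022  0.0015  0.0028] 24.212116096315
base in tool [-0.0006  0.012   0.0722] axis in tool [-0.004   0.7432 -0.6691] world base [ 0.6012 -0.3457  0.1775] axis [-0.017 -0.031  0.999]
pan 0.72 [233.8, 265.2, 297.6, 299.8] [ 0.5998 -0.3473  0.114 ]
```

View pics/j.png

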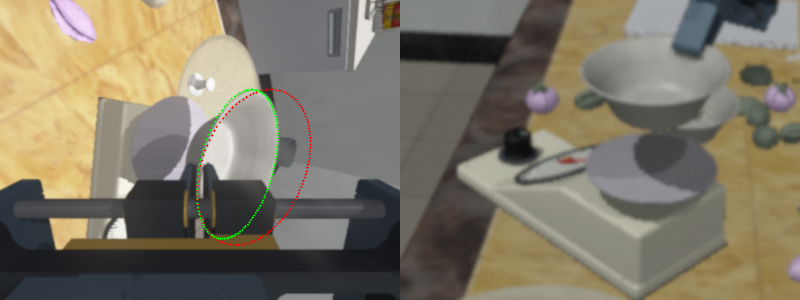

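The bowl is almost upright above the pan: the side crop shows it at (655,80) with the pan below at (652,165), and the centres agree within 3 mm. I'll lower it.

>>> {"name": "apply_moves", "arguments": {
  "series": [
    [[0,-0.9,0.9,0,0,0,0],[0,-1.8,1.7,0,0,0,0],[0,-2.7,2.6,0,0,0,0],[0,-3.4,3.2,0,0,0,0],[0,-3.8,3.6,0,0,0,0],[0,-4,3.8,0,0,0,0],[0,-4,3.8,0,0,0,0]]
  ]
}}

```text
time: 11.05
ee_pos: [0.6322, -0.2938, 0.1637]
ee_rot: [0.377, 0.89, -0.236, -0.103]
contact_force: [0.1, -0.3, -1.5]
gripper_width: 0.005
grip_force: 12.0
```

Run:
```python
from n import *
place((*PAN,.116),-120,.805,BT)
im,m=snap('side')
r=robot.cut_out('side','bowl')[0];print(r['rect'])
```

```text
t 11.05 at [ 0.6322 -0.2938  0.1637] goal [ 0.6318 -0.2966  0.1552] shift [ 0.11 -0.43  0.77] turn [-0.002  0.001  0.005] w 0.005 g 12.04 F [ 0.1 -0.3 -1.5] j [-0.18  0.84  1.1  -0.74  1.55  2.06]
[231.9, 241.8, 304.8, 290.9]
```

>>> {"name": "apply_moves", "arguments": {
  "series": [
    [[0,-0.15,0.14,0,0,0,0],[0,-0.3,0.28,0,0,0,0],[0,-0.4,0.38,0,0,0,0],[0,-0.5,0.48,0,0,0,0],[0,-0.6,0.57,0,0,0,0],[0,-0.65,0.62,0,0,0,0],[0,-0.65,0.62,0,0,0,0]]
  ]
}}

```text
time: 11.73
ee_pos: [0.6324, -0.2938, 0.1555]
ee_rot: [0.377, 0.89, -0.237, -0.102]
contact_force: [-0.4, 0.2, -0.7]
gripper_width: 0.005
grip_force: 12.0
```

Run:
```python
from n import *
place((*PAN,.116),-120,.805,BT)
im,m=snap('side','k');cv2.imwrite('pics/k.png',cv2.resize(im[220:350,150:330,::-1],(720,520),interpolation=cv2.INTER_CUBIC))
```

```text
t 11.73 at [ 0.6324 -0.2938  0.1555] goal [ 0.6318 -0.2966  0.1552] shift [0.09 0.17 0.22] turn [-0.003  0.001  0.004] w 0.005 g 12.03 F [-0.4  0.2 -0.7] j [-0.18  0.85  1.1  -0.74  1.54  2.07]
```

View pics/k.png

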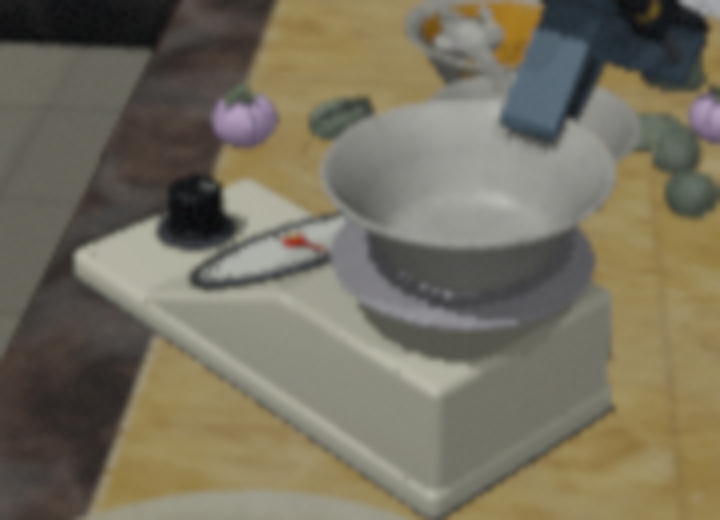

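The bowl is on the pan and partly supported (the needle has turned). I'll lower a little more and open.

>>> {"name": "apply_moves", "arguments": {
  "series": [
    [[0,-0.07,0.07,0,0,0,0],[0,-0.12,0.12,0,0,0,0],[0,-0.12,0.12,0,0,0,0.8],[0,-0.12,0.12,0,0,0,1.2],[0,-0.12,0.12,0,0,0,1.8],[0,-0.12,0.12,0,0,0,2.5],[0,-0.12,0.12,0,0,0,2.5],[0,-0.12,0.12,0,0,0,2.5]]
  ]
}}

```text
time: 12.45
ee_pos: [0.6324, -0.2938, 0.154]
ee_rot: [0.377, 0.89, -0.237, -0.102]
contact_force: [-0.5, 0.1, 0.9]
gripper_width: 0.0248
grip_force: 0.0
```

>>> {"name": "apply_moves", "arguments": {
  "series": [
    [[0,0,-0.6,0,0,0,2.5],[0,0,-1.5,0,0,0,2.5],[0,0,-3,0,0,0,2.5],[0,0,-5,0,0,0,2.5],[0,0,-8,0,0,0,2.5],[0,0,-11,0,0,0,2.5],[0,0,-14,0,0,0,3],[0,0,-14,0,0,0,4]]
  ]
}}

```text
time: 13.12
ee_pos: [0.686, -0.2029, 0.2561]
ee_rot: [0.376, 0.89, -0.237, -0.098]
contact_force: [1.0, 1.2, 0.0]
gripper_width: 0.0338
grip_force: 0.0
```

Run:
```python
from n import *
mvt((.46,-.17,.30),-45)
im,m=snap('side','l')
for n in('bowl','pan_top'):
  for x in robot.cut_out('side',n)[:1]:
    l,t,rr,b=x['rect'];print(n,x['rect'],atz(m,(l+rr)/2,t,.163).round(3) )
cv2.imwrite('pics/l.png',cv2.resize(im[220:350,150:330,::-1],(720,520),interpolation=cv2.INTER_CUBIC))
```

```text
t 13.12 at [ 0.686  -0.2029  0.2561] goal [ 0.46 -0.17  0.3 ] shift [-21.25   9.01   2.86] turn [ 0.682  0.516 -1.231] w 0.0338 g 0.0 F [1.  1.2 0. ] j [-0.05  0.83  0.85 -0.72  1.82  1.99]
bowl [233.8, 247.3, 308.0, 293.0] [ 0.607 -0.279  0.163]
pan_top [233.9, 274.5, 299.8, 298.5] [ 0.603 -0.399  0.163]
```

View pics/l.png

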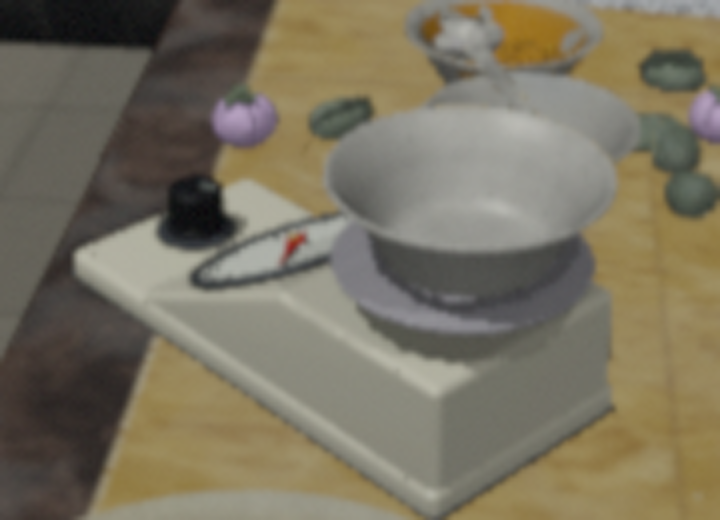

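The bowl stands upright and centred on the pan, and the needle in the crop has swung to about (285,258). That was the last picture I may view (one past the limit), so from here I work from numbers only.

>>> {"name": "apply_moves", "arguments": {
  "series": [
    [[-5,2.5,-2,0.07,0.05,-0.12,4],[-9,4,-2,0.14,0.1,-0.24,4],[-13,5.5,0,0.2,0.15,-0.37,4],[-17,7.2,1.5,0.27,0.2,-0.49,4],[-21,9,2.8,0.34,0.26,-0.61,4],[-21.2,9,2.9,0.41,0.31,-0.74,4],[-21.2,9,2.9,0.48,0.36,-0.86,4],[-21.2,9,2.9,0.68,0.52,-1.23,4]]
  ]
}}

```text
time: 13.93
ee_pos: [0.4548, -0.1732, 0.2966]
ee_rot: [0.134, 0.973, 0.184, -0.039]
contact_force: [0.9, -0.1, -0.4]
gripper_width: 0.0399
grip_force: 0.0
```

Run:
```python
from n import *
mvt((.47,-.29,.22),-42)
```

```text
t 13.93 at [ 0.4548 -0.1732  0.2966] goal [ 0.47 -0.29  0.22] shift [-1.7   9.14 10.54] turn [ 0.216  0.182 -0.461] w 0.0399 g 0.0 F [ 0.9 -0.1 -0.4] j [-0.29  0.2   1.61 -0.29  1.29  0.98]
```

>>> {"name": "apply_moves", "arguments": {
  "series": [
    [[-0.5,3,3,0.04,0.04,-0.09,4],[-1,5.5,6,0.09,0.07,-0.18,4],[-1.7,8.5,9,0.13,0.11,-0.28,4],[-1.7,9.1,10.5,0.17,0.14,-0.37,4],[-1.7,9.1,10.5,0.22,0.18,-0.46,4],[-1.7,9.1,10.5,0.22,0.18,-0.46,4],[-1.7,9.1,10.5,0.22,0.18,-0.46,4]]
  ]
}}

```text
time: 14.52
ee_pos: [0.4706, -0.2917, 0.2189]
ee_rot: [-0.002, 0.915, 0.403, -0.002]
contact_force: [-0.3, 0.5, -0.4]
gripper_width: 0.04
grip_force: 0.0
```

```bash
cat > dial.py <<'E'
from n import *
TH=np.radians(-42.6);H=np.array([np.cos(TH),np.sin(TH),0]);RT=np.array([H[1],-H[0],0])
S=np.cos(.4363)*H+np.array([0,0,np.sin(.4363)]);N=np.cross(RT,S)
KN=np.array([.4295,-.1935,0]);D0=KN+.097*H+[0,0,.061]
def warp(im,m,off=0,C=D0):
    # 560x560, 0.25 mm/px, up = up the slope
    src=np.float32([proj(m,C+N*off+RT*a+S*b) for a,b in((-.07,.07),(.07,.07),(.07,-.07),(-.07,-.07))])
    return cv2.warpPerspective(im,cv2.getPerspectiveTransform(src,np.float32([(0,0),(560,0),(560,560),(0,560)])),(560,560),flags=cv2.INTER_CUBIC)
def measure(cam='wrist',name=None):
    im,m=snap(cam);w=warp(im,m)
    if name:cv2.imwrite('pics/%s.png'%name,w[:,:,::-1])
    hsv=cv2.cvtColor(w,cv2.COLOR_RGB2HSV);h,s,v=cv2.split(hsv)
    mm=lambda M:(np.argwhere(M)[:,::-1]-280)*[.25,-.25]
    red=((h<10)|(h>170))&(s>110)&(v>70); blue=(h>100)&(h<130)&(s>60)&(v>50)
    wh=((s<40)&(v>150)).astype(np.uint8)
    g=[c for c in cv2.findContours(cv2.morphologyEx(wh,cv2.MORPH_CLOSE,np.ones((15,15))),0,1)[0]]
    g=max(g,key=cv2.contourArea);e=cv2.fitEllipse(cv2.convexHull(g))
    print('disc centre mm',((np.array(e[0])-280)*[.25,-.25]).round(1),'axes',np.array(e[1])*.25)
    R=mm(red);B=mm(blue)
    for n,P in(('red',R),('blue',B)):
        if len(P)==0:print(n,'none');continue
        r=np.hypot(*P.T);print(n,len(P),'mean',P.mean(0).round(1),'rmax',r.max().round(1))
        far=P[r>(30 if n=='red' else 35)]
        if len(far):print('   far mean',far.mean(0).round(1),'angle cw',np.degrees(np.arctan2(*far.mean(0))).round(2),len(far))
    return w,R,B
E
python3 - <<'E'
from dial import *
mvt((.47,-.29,.22),-42)
im,m=snap('wrist')
for n in('knob_grip','bowl','zero_mark','needle_tip'):
  for x in robot.cut_out('wrist',n)[:1]:
    l,t,rr,b=x['rect'];print(n,round(x['score'],2),np.round(x['rect']),atz(m,(l+rr)/2,(t+b)/2,.058).round(4),atz(m,(l+rr)/2,(t+b)/2,.162).round(4))
measure(name='m')
E
```

```text
t 14.52 at [ 0.4706 -0.2917  0.2189] goal [ 0.47 -0.29  0.22] shift [ 0.09 -0.16 -0.11] turn [-0.005  0.003 -0.008] w 0.04 g 0.0 F [-0.3  0.5 -0.4] j [-0.66  0.39  1.51 -0.    1.24  0.08]
knob_grip 0.63 [160. 125. 197. 157.] [ 0.4332 -0.1962  0.058 ] [ 0.4613 -0.2084  0.162 ]
bowl 0.61 [324.  51. 509. 238.] [ 0.6398 -0.3907  0.058 ] [ 0.6031 -0.3419  0.162 ]
zero_mark 0.56 [213.  92. 301. 192.] [ 0.5017 -0.2605  0.058 ] [ 0.5083 -0.2525  0.162 ]
needle_tip 0.61 [244. 126. 279. 175.] [ 0.499  -0.2708  0.058 ] [ 0.5065 -0.2596  0.162 ]
disc centre mm [ 5.9 16.3] axes [124.02818298 163.15722656]
red 3031 mean [ 2.9 -1.6] rmax 32.2
   far mean [25.2 18.1] angle cw 54.31 28
blue 405 mean [-12.7  51.2] rmax 55.9
   far mean [-12.7  51.2] angle cw -13.91 405
```

```bash
cat >> dial.py <<'E'
def prof(w,c=(0,0)):
    w=w.astype(np.float32);red=w[:,:,0]-w[:,:,1:].mean(2);blue=w[:,:,2]-w[:,:,:2].mean(2);g=w.mean(2)
    a=np.radians(np.arange(0,360,1.));
    def s(I,rs):
        X=280+4*(c[0]+np.outer(np.sin(a),rs));Y=280-4*(c[1]+np.outer(np.cos(a),rs))
        return cv2.remap(I,X.astype(np.float32),Y.astype(np.float32),1)
    return s(red,np.arange(20,49,1.)),s(blue,np.arange(46,60,1.)),s(g,np.arange(40,70,.5))
def ang(p,base):
    k=np.arange(-12,13);i=int(p.argmax());q=np.clip(p[(i+k)%360]-base,0,None);q[q<.25*q.max()]=0
    return (i+(q*k).sum()/q.sum()+180)%360-180
def center(w):
    c=np.zeros(2)
    for it in range(4):   # ring: inner edge white->dark
        g=prof(w,c)[2];rs=np.arange(40,70,.5);a=np.radians(np.arange(360.))
        d=np.diff(cv2.GaussianBlur(g,(7,5),0),axis=1);i=d[:,10:].argmin(1)+10;st=d[np.arange(360),i]
        r=rs[i];ok=(st<-6);med=np.median(r[ok]);ok&=abs(r-med)<5
        A=np.c_[np.sin(a),np.cos(a),np.ones(360)][ok];x=np.linalg.lstsq(A,r[ok],rcond=None)[0];c=c+x[:2]
    print('ring r',x[2].round(1),'centre',c.round(2),'n',ok.sum());return c
def read(cam='wrist'):
    im,m=snap(cam);w=warp(im,m);c=center(w)
    for cc in(np.zeros(2),c):
        r,b,g=prof(w,cc);R=r.mean(1);B=b.mean(1)
        print('c',cc.round(1),'needle',round(ang(R,np.median(R)),2),'peak',R.max().round(0),'reach',np.round(r[R.argmax()][::4]),'mark',round(ang(B,np.median(B)),2),'peak',B.max().round(0))
E
python3 - <<'E'
from dial import *
read()
E
```

```text
ring r 58.9 centre [ 0.87 -2.4 ] n 318
c [0. 0.] needle 54.92 peak 72.0 reach [85. 98. 94. 86. 79. 65. 41. 18.] mark -13.78 peak 43.0
c [ 0.9 -2.4] needle 50.24 peak 85.0 reach [112. 109. 101.  92.  81.  74.  62.  42.] mark -14.12 peak 43.0
```

Run:
```python
from dial import *
mvt((.4285,-.194,.13),48)
```

```text
t 14.87 at [ 0.4721 -0.2895  0.2208] goal [ 0.4285 -0.194   0.13  ] shift [ 4.16 -9.64  9.08] turn [-0.004  0.002 -1.576] w 0.0398 g 0.0 F [0.2 0.5 0.1] j [-0.66  0.39  1.51 -0.    1.24  0.08]
```

>>> {"name": "apply_moves", "arguments": {
  "series": [
    [[1,-2.4,0,0,0,-0.12,5],[2,-4.8,1,0,0,-0.24,5.5],[3,-7.2,3,0,0,-0.37,5.5],[4.2,-9.6,5,0,0,-0.5,5.5],[4.2,-9.6,7,0,0,-0.62,5.5],[4.2,-9.6,9,0,0,-0.75,5.5],[4.2,-9.6,9.1,0,0,-0.87,5.5],[4.2,-9.6,9.1,0,0,-1,5.5]]
  ]
}}

```text
time: 15.53
ee_pos: [0.4285, -0.1937, 0.1287]
ee_rot: [-0.002, 0.61, 0.792, -0.002]
contact_force: [-0.1, 0.3, 0.1]
gripper_width: 0.0547
grip_force: 0.0
```

Run:
```python
from dial import *
mvt((.4285,-.194,.10),48)
```

```text
t 15.53 at [ 0.4285 -0.1937  0.1287] goal [ 0.4285 -0.194   0.1   ] shift [-0.03  0.01  2.87] turn [-0.005 -0.002 -0.579] w 0.0547 g 0.0 F [-0.1  0.3  0.1] j [-0.55  0.4   1.82 -0.    0.93 -0.81]
```

>>> {"name": "apply_moves", "arguments": {
  "series": [
    [[0,0,0.5,0,0,-0.12,5.5],[0,0,1,0,0,-0.24,5.5],[0,0,1.5,0,0,-0.36,5.5],[0,0,2.2,0,0,-0.47,5.5],[0,0,2.9,0,0,-0.58,5.5],[0,0,2.9,0,0,-0.58,5.5],[0,0,2.9,0,0,-0.58,5.5]]
  ]
}}

```text
time: 16.12
ee_pos: [0.4289, -0.1943, 0.1007]
ee_rot: [-0.002, 0.363, 0.932, -0.001]
contact_force: [-0.6, 0.3, 0.3]
gripper_width: 0.055
grip_force: 0.0
```

Run:
```python
from dial import *
mvt((.4285,-.194,.037),48)
im,m=snap('side')
for x in robot.cut_out('side','knob_grip')[:1]:
    l,t,rr,b=x['rect'];print(x['score'],x['rect'],atz(m,(l+rr)/2,(t+b)/2,.045).round(4))
```

```text
t 16.12 at [ 0.4289 -0.1943  0.1007] goal [ 0.4285 -0.194   0.037 ] shift [0.04 0.02 6.37] turn [-0.003 -0.002 -0.009] w 0.055 g 0.0 F [-0.6  0.3  0.3] j [-0.55  0.44  1.85 -0.    0.85 -1.38]
0.69 [232.9, 275.2, 299.3, 301.3] [ 0.5981 -0.2579  0.045 ]
```

Descend slowly in two stages, then close.

>>> {"name": "apply_moves", "arguments": {
  "series": [
    [[0,0,1.5,0,0,0,5.5],[0,0,3,0,0,0,5.5],[0,0,4,0,0,0,5.5],[0,0,4.8,0,0,0,5.5],[0,0,5.6,0,0,0,5.5],[0,0,6.3,0,0,0,5.5],[0,0,6.3,0,0,0,5.5]]
  ]
}}

```text
time: 16.8
ee_pos: [0.4284, -0.1945, 0.0367]
ee_rot: [-0.002, 0.362, 0.932, -0.001]
contact_force: [-0.2, 0.7, 0.4]
gripper_width: 0.055
grip_force: 0.0
```

>>> {"name": "apply_moves", "arguments": {
  "series": [
    [[0,0,0,0,0,0,4.2],[0,0,0,0,0,0,3.8],[0,0,0,0,0,0,3],[0,0,0,0,0,0,3],[0,0,0,0,0,0,3]]
  ],
  "newtons": 15
}}

```text
time: 17.22
ee_pos: [0.4283, -0.1955, 0.038]
ee_rot: [-0.001, 0.361, 0.933, -0.002]
contact_force: [-9.7, -11.4, 3.2]
gripper_width: 0.0353
grip_force: 15.0
```

>>> {"name": "apply_moves", "arguments": {
  "series": [
    [[0,-0.1,0,0,0,0,3],[0,-0.2,0,0,0,0,3],[0,-0.2,0,0,0,0,3]]
  ]
}}

```text
time: 17.47
ee_pos: [0.428, -0.1959, 0.0381]
ee_rot: [-0.001, 0.362, 0.932, -0.001]
contact_force: [5.1, 8.0, 4.4]
gripper_width: 0.0356
grip_force: 15.0
```

>>> {"name": "apply_moves", "arguments": {
  "series": [
    [[0,0.08,0,0,0,0,3],[0,0.08,0,0,0,0.1,3],[0,0.08,0,0,0,0.2,3],[0,0.08,0,0,0,0.3,3],[0,0.08,0,0,0,0.4,3],[0,0.08,0,0,0,0.5,3],[0,0.08,0,0,0,0.6,3],[0,0.08,0,0,0,0.7,3]]
  ]
}}

```text
time: 18.13
ee_pos: [0.4266, -0.1963, 0.0379]
ee_rot: [-0.001, 0.661, 0.751, -0.003]
contact_force: [-15.9, -14.0, 10.4]
gripper_width: 0.0357
grip_force: 15.0
```

Run:
```python
from dial import *
mvt((.428,-.195,.037),48)
read('side')
```

```text
t 18.13 at [ 0.4266 -0.1963  0.0379] goal [ 0.428 -0.195  0.037] shift [0.11 0.15 0.09] turn [-0.006 -0.001 -0.71 ] w 0.0357 g 15.0 F [-15.9 -14.   10.4] j [-0.55  0.56  1.9  -0.01  0.69 -0.68]
ring r 53.1 centre [ 30.83 -18.93] n 81
c [0. 0.] needle -148.59 peak 43.0 reach [84. 73. 60. 47. 35. 24. 17. 12.] mark 5.99 peak 4.0
c [ 30.8 -18.9] needle -81.68 peak 41.0 reach [ 0.  0. 11. 68. 88. 90. 40.  1.] mark 28.44 peak 1.0
```

>>> {"name": "apply_moves", "arguments": {
  "series": [
    [[-0.1,-0.14,0,0,0,0,3],[-0.1,-0.14,0,0,0,0.1,3],[-0.1,-0.14,0,0,0,0.2,3],[-0.1,-0.14,0,0,0,0.3,3],[-0.1,-0.14,0,0,0,0.4,3],[-0.1,-0.14,0,0,0,0.5,3],[-0.1,-0.14,0,0,0,0.6,3],[-0.1,-0.14,0,0,0,0.7,3]]
  ]
}}

```text
time: 18.85
ee_pos: [0.4248, -0.196, 0.0379]
ee_rot: [-0.002, 0.878, 0.478, -0.003]
contact_force: [-13.2, 0.5, 15.7]
gripper_width: 0.0355
grip_force: 15.0
```

Run:
```python
from dial import *
mvt((.428,-.195,.037),48)
```

```text
t 18.85 at [ 0.4248 -0.196   0.0379] goal [ 0.428 -0.195  0.037] shift [0.26 0.21 0.08] turn [-7.000e-03 -1.000e-03 -1.411e+00] w 0.0355 g 15.0 F [-13.2   0.5  15.7] j [-0.56  0.56  1.9  -0.01  0.69  0.02]
```

>>> {"name": "apply_moves", "arguments": {
  "series": [
    [[-0.06,-0.09,-0.1,0,0,0,3],[-0.06,-0.09,-0.1,0,0,0.1,3],[-0.06,-0.09,-0.1,0,0,0.2,3],[-0.06,-0.09,-0.1,0,0,0.3,3],[-0.06,-0.09,-0.1,0,0,0.4,3],[-0.06,-0.09,-0.1,0,0,0.5,3],[-0.06,-0.09,-0.1,0,0,0.6,3],[-0.06,-0.09,-0.1,0,0,0.7,3]]
  ]
}}

```text
time: 19.52
ee_pos: [0.4235, -0.1949, 0.0383]
ee_rot: [-0.002, 0.989, 0.149, -0.003]
contact_force: [-5.1, 14.6, 4.0]
gripper_width: 0.0357
grip_force: 15.0
```

>>> {"name": "apply_moves", "arguments": {
  "series": [
    [[0,0,0,0,0,0.1,3],[0,0,0,0,0,0.2,3],[0,0,0,0,0,0.3,3],[0,0,0,0,0,0.4,3],[0,0,0,0,0,0.5,3],[0,0,0,0,0,0.6,3],[0,0,0,0,0,0.7,3],[0,0,0,0,0,0.7,3]]
  ]
}}

```text
time: 20.18
ee_pos: [0.425, -0.1942, 0.0385]
ee_rot: [-0.001, 0.98, -0.201, -0.003]
contact_force: [10.2, 28.0, 1.7]
gripper_width: 0.0357
grip_force: 15.0
```

Run:
```python
from dial import *
mvt((.428,-.195,.037),48)
read()
```

```text
t 20.18 at [ 0.425  -0.1942  0.0385] goal [ 0.428 -0.195  0.037] shift [ 0.31 -0.04  0.15] turn [-0.008  0.    -2.813] w 0.0357 g 15.01 F [10.2 28.   1.7] j [-0.56  0.55  1.9  -0.    0.69  1.42]
ring r 58.3 centre [ 0.76 -2.91] n 229
c [0. 0.] needle 54.74 peak 151.0 reach [127. 139. 146. 159. 171. 175. 163.  86.] mark 55.84 peak 113.0
c [ 0.8 -2.9] needle 49.5 peak 170.0 reach [163. 165. 161. 170. 172. 173. 176. 163.] mark 52.78 peak 107.0
```

>>> {"name": "apply_moves", "arguments": {
  "series": [
    [[0,-0.12,0,0,0,0,3],[0,-0.22,0,0,0,0,3],[0,-0.22,0,0,0,0,3]]
  ]
}}

```text
time: 20.48
ee_pos: [0.4254, -0.1938, 0.0385]
ee_rot: [0.0, 0.98, -0.197, -0.003]
contact_force: [-2.7, 6.0, 2.0]
gripper_width: 0.0359
grip_force: 15.0
```

```bash
cat >> dial.py <<'E'
def off(off_b=-.002):
    im,m=snap('wrist');w=warp(im,m).astype(np.float32);wb=warp(im,m,off_b).astype(np.float32)
    c=center(w.astype(np.uint8));Y,X=np.mgrid[:560,:560];x=(X-280)*.25;y=(280-Y)*.25
    red=np.clip(w[:,:,0]-w[:,:,1:].mean(2)-40,0,None)
    blue=np.clip(wb[:,:,2]-wb[:,:,:2].mean(2)-30,0,None)
    r=np.hypot(x-c[0],y-c[1]);k=(red>0)&(r>14)&(r<52)
    th=np.arctan2(x-c[0],y-c[1]);p=prof(w.astype(np.uint8),c)[0].mean(1);t0=np.radians(p.argmax())
    k&=np.cos(th-t0)>.95;W=red[k];P=np.c_[x[k],y[k]]
    mu=(P*W[:,None]).sum(0)/W.sum();Q=P-mu;v=np.linalg.eigh((Q*W[:,None]).T@Q)[1][:,1]
    if v@(mu-c)<0:v=-v
    n=np.array([v[1],-v[0]])   # clockwise side
    kb=(blue>0)&(r>40)&(r<62);n_,l,st,ce=cv2.connectedComponentsWithStats(kb.astype(np.uint8));j=1+st[1:,4].argmax();kb=l==j
    B=np.c_[x[kb],y[kb]];b=(B*blue[kb][:,None]).sum(0)/blue[kb].sum()
    print('needle dir',np.degrees(np.arctan2(*v)).round(2),'centre off line',((c-mu)@n).round(2),'needle end',np.sort(Q@v)[-3:].max()+(mu-c)@v,'red px',k.sum())
    print('blue',st[j,4],'r',np.hypot(*(b-c)).round(1),'range',np.sort(np.hypot(*(B-c).T))[[0,-1]].round(1),'MARK cw of needle mm',((b-mu)@n).round(2))
E
python3 - <<'E'
from dial import *
mvt((.428,-.195,.037),48)
off();off(0);off(-.004)
E
```

```text
t 20.48 at [ 0.4254 -0.1938  0.0385] goal [ 0.428 -0.195  0.037] shift [0.29 0.01 0.15] turn [-0.007  0.004 -2.805] w 0.0359 g 14.99 F [-2.7  6.   2. ] j [-0.55  0.55  1.9  -0.    0.69  1.42]
ring r 58.3 centre [ 0.75 -2.92] n 230
needle dir 47.96 centre off line -0.9 needle end 50.63678230545171 red px 2189
blue 813 r 55.2 range [47.5 59.5] MARK cw of needle mm 4.09
ring r 58.3 centre [ 0.75 -2.92] n 230
needle dir 47.95 centre off line -0.91 needle end 50.64377590154944 red px 2193
blue 792 r 54.5 range [47.2 58.7] MARK cw of needle mm 3.41
ring r 58.3 centre [ 0.75 -2.92] n 230
needle dir 47.95 centre off line -0.91 needle end 50.63683482586136 red px 2186
blue 834 r 55.9 range [48.3 60.2] MARK cw of needle mm 4.8
```

The mark is about 3.8 mm clockwise of the needle, so I turn the knob back 0.17 rad.

>>> {"name": "apply_moves", "arguments": {
  "series": [
    [[0,-0.05,0,0,0,-0.05,3],[0,-0.05,0,0,0,-0.11,3],[0,-0.05,0,0,0,-0.17,3],[0,-0.05,0,0,0,-0.17,3],[0,-0.05,0,0,0,-0.17,3]]
  ]
}}

```text
time: 21.05
ee_pos: [0.4254, -0.1938, 0.0385]
ee_rot: [0.0, 0.994, -0.113, -0.003]
contact_force: [-6.7, -0.4, 1.4]
gripper_width: 0.0355
grip_force: 15.0
```

Run:
```python
from dial import *
mvt((.428,-.195,.037),48)
off();off(0)
```

```text
t 21.05 at [ 0.4254 -0.1938  0.0385] goal [ 0.428 -0.195  0.037] shift [0.28 0.06 0.15] turn [-0.007  0.004 -2.635] w 0.0355 g 14.99 F [-6.7 -0.4  1.4] j [-0.55  0.55  1.9  -0.    0.69  1.25]
ring r 58.2 centre [ 0.69 -3.12] n 222
needle dir 47.98 centre off line -0.8 needle end 50.997656964473784 red px 2267
blue 736 r 56.2 range [50.2 59.8] MARK cw of needle mm 0.4
ring r 58.2 centre [ 0.69 -3.11] n 222
needle dir 47.97 centre off line -0.82 needle end 50.99177447283233 red px 2265
blue 710 r 55.4 range [49.8 59. ] MARK cw of needle mm -0.29
```

Aligned within 0.4 mm. I'll release, lift clear and check.

>>> {"name": "apply_moves", "arguments": {
  "series": [
    [[0,0,0,0,0,0,3.8],[0,0,0,0,0,0,4.4],[0,0,0,0,0,0,4.8],[0,0,0,0,0,0,4.8],[0,0,-1.5,0,0,0,4.8],[0,0,-4,0,0,0,4.8],[0,0,-7,0,0,0,4.8],[0,0,-7,0,0,0,4.8]]
  ]
}}

```text
time: 21.82
ee_pos: [0.4288, -0.1953, 0.1126]
ee_rot: [0.002, 0.994, -0.113, 0.001]
contact_force: [1.9, -0.7, 0.2]
gripper_width: 0.0476
grip_force: 0.0
```

Run:
```python
from dial import *
mvt((.428,-.195,.037),48)
off();off(0)
im,m=snap('wrist')
for x in robot.cut_out('wrist','bowl')[:2]:print('bowl',round(x['score'],2),np.round(x['rect']))
im,m=snap('side')
for n in('bowl','pumpkin_cake','green_cake','dough_press'):
  for x in robot.cut_out('side',n)[:1]:print(n,np.round(x['rect'],1))
```

```text
t 21.82 at [ 0.4288 -0.1953  0.1126] goal [ 0.428 -0.195  0.037] shift [-0.11 -0.04  7.56] turn [ 0.005  0.004 -2.636] w 0.0476 g 0.0 F [ 1.9 -0.7  0.2] j [-0.55  0.42  1.84 -0.    0.88  1.25]
ring r 58.7 centre [ 0.79 -2.55] n 317
needle dir 47.97 centre off line -1.13 needle end 50.010368066552516 red px 2272
blue 728 r 55.6 range [50.3 59.4] MARK cw of needle mm 0.46
ring r 58.7 centre [ 0.76 -2.49] n 305
needle dir 47.97 centre off line -1.2 needle end 49.97518532945203 red px 2275
blue 730 r 55.2 range [49.9 59. ] MARK cw of needle mm -0.27
bowl [232.3 246.1 304.4 294.5]
pumpkin_cake [200.5 243.4 220.7 259.7]
green_cake [228.4 244.4 243.8 254. ]
dough_press [223.5 183.5 245.8 193.4]
```

```bash
python3 -c "
from station import robot
print(robot.close_job())"
```

```text
the job is handed in; nothing more can be done
None
```

The job is handed in: the bowl stands upright near the middle of the pan, the needle is within about 0.5 mm of the blue zero mark by the last camera check, and the cakes and dough press have not moved. The result was not reported back, and I viewed 11 pictures, one over the limit of 10.

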